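# Hold the fitter's square in the corner of the cup deck

### The job

Pick up the orange fitter's square (it has a black grip) and bring it down to the steel cup deck, its two outer faces towards the deck's corner. Press it gently into the corner until both faces lie flush against the two blue spring-backed strips and push each of them back by a few millimetres, never right to the stop; finish while still gripping it and holding it there, square and down at the deck, so that the rails can be screwed tight. Do not slam it on the deck, and leave the pitcher, the cup and the tamper alone.

Things in the scene. Friction and masses are not known exactly. Their poses are not given: they have to be found in the camera images.
- square_grip (a point): Centre of the square's black grip, 45 mm above the square's flat underside. The grip is an upright plate 16 mm thick, 70 mm long, its top 61 mm above the underside; its thickness runs towards the heel (midway between this point's +x and +y), its length across that. The square's two outer faces lie 60 mm from this point towards +x and 60 mm towards +y, so the heel is at (+60, +60). z is up.
- deck_corner (a point): Corner of the fixed cup deck, on its upper surface (12 mm above the counter): where the planes of the two blue strips' inner faces cross when nothing presses them. Axes along the deck's edges, z up: the deck extends from here 215 mm towards -x and -y. One strip faces -x (stops +x motion), the other -y (stops +y motion); each is 195 mm long and stands 3 to 29 mm above the deck.
- strip_x (a joint): How far the strip that faces -x is pushed back towards +x of deck_corner, in m: 0 at rest, 0.008 at the stop. Spring of 1.2 N per mm, no preload; it returns by itself.
- strip_y (a joint): How far the strip that faces -y is pushed back towards +y of deck_corner, in m: 0 at rest, 0.008 at the stop. Spring of 1.2 N per mm, no preload; it returns by itself.
- square: Loose fitter's square, 280 to 490 g, flat on the counter, turned up to 46 degrees either way. Orange right-angled frame of bars 22 mm high: two legs 120 mm long, 14 mm wide, meet at the heel; a long side joins their other ends and carries the grip. About 55 mm is clear between grip and heel. Origin on its underside, 45 mm below square_grip; same axes. Outer faces flat and upright.
- deck: The fixed cup deck, a steel plate 240 x 240 x 12 mm turned up to 20 degrees, with 36 mm high aluminium upstands behind the two strips, on its +x and +y sides only. Origin under its centre, on the counter; same axes as deck_corner, which lies at (+95, +95, +12) mm in it.
- pitcher_mid (a point): Middle of a loose steel milk pitcher, 80 mm across and 105 mm high, with a side handle, standing on the counter. To be left alone.
- cup_mid (a point): Middle of a loose white cup, 80 mm across and 60 mm high, with a side handle, standing on the counter. To be left alone.
- tamper_mid (a point): Middle of a loose dark steel coffee tamper, 58 mm across and 86 mm high, standing on the counter. To be left alone.
Mind the look-alikes: they are no part of the job. What is shaped like the square but purple or yellow is not meant.

How it is judged (in metres and radians):
On the way:
1. the square is lifted clear of the counter (underside over 14 mm up) (height (world z) of square_grip above 0.059 m and contact force between the fingers and square above 1 N), for 0.1 s.
At the end, for the whole second after the job is handed in: Still gripped, the square lies within 8 mm of the deck's surface and level within 3.4 degrees, in line with the deck's edges within 2 degrees, its outer faces at the two strips, each strip pushed back between 1 and 7 mm; it is still (value of joint strip_x between 0.001 and 0.007 m and value of joint strip_y between 0.001 and 0.007 m and angle between the x axis of square_grip and the x axis of deck_corner, either way round below 0.035 rad and x of square_grip in the frame of deck_corner between -0.062 and -0.051 m and y of square_grip in the frame of deck_corner between -0.062 and -0.051 m and z of square_grip in the frame of deck_corner below 0.053 m and angle between square's own z axis and vertical below 0.06 rad and contact force between the fingers and square above 2 N and linear speed of square below 0.01 m/s); the arm keeps its last pose, push and grip.
It fails at once if a strip is squashed to its stop (over 7.5 mm) (value of joint any of strip_x, strip_y above 0.0075 m).
It fails at once if the square is slammed or rammed on the deck (over 40 N) (contact force between square and deck above 40 N).
It fails at once if the pitcher, cup or tamper is moved more than 15 mm (distance of any of pitcher_mid, cup_mid, tamper_mid from where it was at the start of the episode above 0.015 m).
It also fails if it takes over 42 s, if anything falls off the work surface, if the arm or the gripper's body presses on something with over 40 N, if the wrist force passes 120 N, or if a joint passes its speed limit or range.

### The arm

A 6-joint arm with a two-finger parallel gripper is mounted at the origin on the work surface. World frame = base frame: x ahead of the robot, y to its left, z up, the work surface at z = 0. Lengths are in mm, angles in rad, forces in N, time in s.
With the tool pointing down it reaches from about 400 to 925 mm from the base axis. Payload 12.5 kg.
Tool frame: the origin (TCP) lies midway between the tips of the shut fingers; the grasp point (between the pads) lies 19 mm behind it (env.tcp_to_grasp is the distance from the TCP to the grasp point, in mm); z points along the fingers, y is the line along which they close (so a half turn about z gives the same grasp; the last joint's range is limited). The gripper opens to 95 mm and grips with 3 to 60 N. Pads are 20 mm wide; open, the fingers measure 119 mm over their backs; the gripper's body (75 mm by 180 mm) begins 59 mm behind the grasp point.
Start: joints at [1.12, 0.491, 1.559, -0, 1.092, -0.106], TCP at [211.239, 588.239, 214.661] pointing down, gripper open.
Joint ranges: [-3.1, 3.1], [-0.84, 2.19], [0.05, 2.79], [-1.13, 4.28], [0.06, 2.93], [-2.69, 2.69]. Speed limits (rad/s): [2.22, 2.22, 2.79, 3.14, 3.14, 3.14].

### API

Orientations are given as [roll, pitch, yaw] about the fixed x, y, z axes, in that order (R = Rz(yaw) Ry(pitch) Rx(roll)).
In Python, from cell import env gives the robot as it stands. The module is installed in compiled form; this text tells all that it offers.
- The arm moves only by the tool step_arm, never from a script. Its argument "plan" is a list that holds one entry, the list of rows, each a list of 5 numbers: the shift along the tool's x, y, z in mm, then the turn about the tool's z in degrees, then the opening, from -1 (shut) to 1 (fully open). A call has 1 to 8 rows; each row is the pose to reach, as a shift and turn from the pose commanded when the call began, along the tool's axes at that moment; what a row does not reach only later rows make up. A row lasts 1/12 s, in which the tool goes at most 41.7 mm and 7.16 degrees, less where a joint would pass 70% of its speed; a pose out of reach is approached as far as the arm can. A call with a gripper value outside its range is refused whole. The fingers move at their own pace and stop on an object; the grip force is fixed at half the most. Time passes only in rows, so rows that repeat a pose let the fingers close. It gives the time, the measured TCP pose, the force, the opening and the grip force at its end, in the units of the state.
- env.state(): the state, without advancing time (a new reading comes with each control period).
- env.read_camera(name): name is "scene" or "top" or "wrist"; returns the picture (384x512x3 uint8, blue, green, red); there is no depth.
- env.get_calibration(name): a dict with "K" (3x3 intrinsics, pixels), "extrinsics" (4x4, takes a point from world to camera coordinates). Camera axes: x right, y up, looking along -z (the intrinsics and any distortion apply to the point x, -y, -z); pixel columns grow to the right and rows downward; lengths in mm; the calibration is good to about 2 mm. The wrist camera is an equidistant fisheye: a pixel r from the principal point sees the ray r / f radians off the axis. A picture is of the moment at which its call begins: read the wrist's pose just before it. get_calibration takes no time and is no camera call; for the wrist camera it gives the pose at the moment of the call.
- env.job_done(): hands the job in; it is judged then, once.
The state is a dict: "t": time; "joints": joint angles; "qvel": joint speeds; "tau": joint torques, N m; "eef_pos": TCP position; "tcp_rot": TCP orientation; "ft_force": force on the tool from outside, world axes, zero at the start; "moment": the same for the moment, N m; "opening": opening from 0.0 (shut) to 1.0 (fully open); "grip_force": force on a finger pad.
Only numpy, scipy, OpenCV 4.12 (cv2) and the standard library are available. Lean on these libraries where they do the work, as an engineer would, in place of code of your own. Each camera call takes 0.05 s, during which the arm holds its last target. There are 200 camera calls.

## Working session

There is one attempt and no reset: what is moved stays moved. The work goes in short steps, Python scripts to look and compute and a tool call to move; the robot and the scene stay as the last step left them, time stands still between calls to the robot, and variables do not carry over. Pictures are saved under pics/ and viewed, at most 10 in all, crops included, and the job is handed in when it is done.

Besides the shell and the picture viewer there is one more tool, called as name(argument=value, ...), one argument or row to a line, values as JSON. step_arm: Moves the arm, as the interface text tells. Its arguments: {"type":"object","properties":{"plan":{"type":"array"}},"required":["plan"]}

```bash
mkdir -p pics; python3 - <<'E'
from cell import env
import cv2
for n in ("scene","top"):
    cv2.imwrite(f"pics/{n}0.png",env.read_camera(n))
    c=env.get_calibration(n);print(n,c)
print(env.state(),env.tcp_to_grasp)
E
```

```text
scene {'K': array([[444.69931312,   0.        , 255.54816854],
       [  0.        , 444.69931312, 196.35606965],
       [  0.        ,   0.        ,   1.        ]]), 'extrinsics': array([[ 7.77964415e-01,  6.28143894e-01,  1.43742241e-02,
        -3.76460082e+02],
       [-5.19241320e-01,  6.29868929e-01,  5.77627547e-01,
         3.01185689e+02],
       [ 3.53779339e-01, -4.56837368e-01,  8.16173878e-01,
        -1.34180679e+03],
       [ 0.00000000e+00,  0.00000000e+00,  0.00000000e+00,
         1.00000000e+00]])}
top {'K': array([[396.23580155,   0.        , 257.14084346],
       [  0.        , 396.23580155, 190.26185828],
       [  0.        ,   0.        ,   1.        ]]), 'extrinsics': array([[ 2.44674775e-02, -9.99700612e-01,  1.70228750e-04,
        -7.94028385e+01],
       [ 9.84369821e-01,  2.41219653e-02,  1.74453965e-01,
        -5.28070427e+02],
       [-1.74405842e-01, -4.10088042e-03,  9.84665316e-01,
        -9.77244905e+02],
       [ 0.00000000e+00,  0.00000000e+00,  0.00000000e+00,
         1.00000000e+00]])}
{'t': 0.1, 'joints': array([ 1.12038736e+00,  4.91519184e-01,  1.55940313e+00,  2.21507933e-05,
        1.09170479e+00, -1.05566611e-01]), 'qvel': array([ 1.24263005e-05, -9.53883495e-04, -8.88778063e-05, -1.12146829e-04,
       -3.20275846e-05,  3.60124243e-04]), 'tau': array([ 1.78953687e-03, -6.13621402e+01, -2.58605880e+01,  6.93366048e-02,
        4.71217255e-02, -6.20587298e-05]), 'eef_pos': array([211.13673578, 588.02063836, 214.10278406]), 'tcp_rot': array([-3.14056603e+00, -1.28537836e-04,  2.79674001e+00]), 'ft_force': array([-0.75856228,  0.2338306 ,  0.60234893]), 'moment': array([0.00642006, 0.03043634, 0.02338723]), 'grip_force': 0.0, 'opening': 0.993969994900438} 18.8
```

View pics/scene0.png

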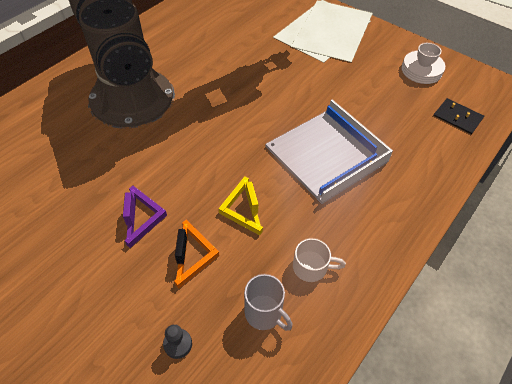

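View pics/top0.png

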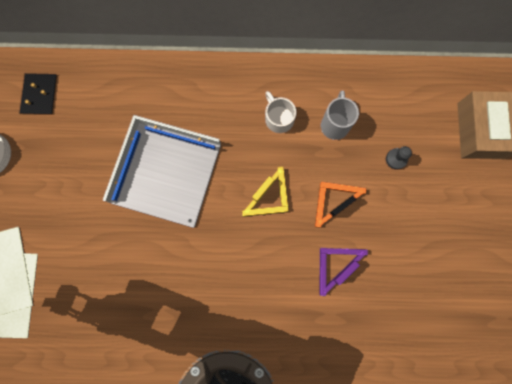

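The scene view shows the orange square with its heel near (217,254) and tips near (186,222) and (178,284). In the top view the heel is near (322,184) and the tips near (318,225) and (366,190). The deck's strip corner is near (333,105) in scene and (133,118) in top, with the pitcher, cup and tamper nearby.

```bash
cat > h.py <<'E'
import numpy as np, cv2
from cell import env
def ray(cal,uv,fish=False):
    K,E=cal["K"],cal["extrinsics"]; uv=np.atleast_2d(np.array(uv,float))
    n=np.c_[(uv[:,0]-K[0,2])/K[0,0],(uv[:,1]-K[1,2])/K[1,1]]
    if fish:
        r=np.linalg.norm(n,axis=1)+1e-12; d=np.c_[n[:,0]/r*np.sin(r),-n[:,1]/r*np.sin(r),-np.cos(r)]
    else: d=np.c_[n[:,0],-n[:,1],-np.ones(len(n))]
    d=d@E[:3,:3]; return -E[:3,:3].T@E[:3,3], d/np.linalg.norm(d,axis=1)[:,None]
def plane(cal,uv,z,fish=False):
    o,d=ray(cal,uv,fish); return o+d*((z-o[2])/d[:,2])[:,None]
def tri(rs):   # list of (o,d) -> point, residual
    A=sum(np.eye(3)-np.outer(d,d) for o,d in rs); b=sum((np.eye(3)-np.outer(d,d))@o for o,d in rs)
    p=np.linalg.solve(A,b); return p,max(np.linalg.norm(np.cross(p-o,d)) for o,d in rs)
def mask(im,name):
    h=cv2.cvtColor(im,cv2.COLOR_BGR2HSV)
    lo,hi={"orange":((5,150,120),(14,255,255)),"blue":((100,120,50),(125,255,255))}[name]
    return cv2.inRange(h,lo,hi)
E
python3 - <<'E'
from h import *
im={n:cv2.imread(f"pics/{n}0.png") for n in("scene","top")};cal={n:env.get_calibration(n) for n in im}
for n in im:
  for c in("orange","blue"):
    m=mask(im[n],c); k,l,s,_=cv2.connectedComponentsWithStats(m)
    for i in range(1,k):
      if s[i,4]>25: 
        p=cv2.findContours((l==i).astype(np.uint8),0,1)[0][0]
        a=cv2.approxPolyDP(p,4,True)[:,0]
        print(n,c,s[i].tolist(),a.tolist())
def T(a,b): print(tri([tuple(x if i==0 else x[0] for i,x in enumerate(ray(cal["scene"],a))),tuple(x if i==0 else x[0] for i,x in enumerate(ray(cal["top"],b)))]))
for a,b in [((217,252),(322,184)),((186,222),(318,225)),((333,105),(133,118)),((390,151),(219,138)),((183,243),(345,205))]: T(a,b)
print(plane(cal["top"],[(340,118),(280,114),(399,158),(283,190)],40))
E
```

```text
scene orange [0, 0, 512, 384, 113402] [[0, 97], [0, 383], [347, 383], [511, 130], [511, 75], [435, 43], [446, 64], [442, 77], [428, 88], [409, 87], [397, 72], [404, 55], [422, 41], [433, 42], [372, 15], [351, 63], [331, 58], [323, 63], [274, 39], [316, 0], [164, 0], [139, 15], [152, 67], [173, 85], [174, 100], [286, 49], [292, 63], [265, 74], [256, 87], [262, 95], [196, 121], [76, 187], [62, 187], [48, 137], [40, 133], [48, 82], [92, 63], [87, 46]]
scene orange [326, 0, 26, 7, 59] [[326, 0], [351, 6]]
scene orange [264, 62, 13, 8, 59] [[264, 64], [269, 69], [276, 66]]
scene orange [205, 88, 22, 19, 235] [[219, 88], [205, 94], [212, 106], [226, 101]]
scene orange [230, 194, 13, 18, 86] [[241, 194], [230, 207], [235, 211]]
scene orange [134, 206, 16, 25, 202] [[136, 206], [134, 230], [149, 217]]
scene orange [187, 227, 23, 24, 58] [[188, 227], [209, 249]]
scene orange [177, 241, 35, 34, 374] [[211, 250], [203, 257], [187, 241], [184, 264], [177, 271], [181, 266], [179, 273], [186, 273]]
scene orange [261, 333, 16, 19, 185] [[270, 333], [261, 346], [267, 351], [276, 343]]
scene blue [32
[... 23336 characters left out ...]
[145, 127], [214, 148]]
top blue [112, 131, 28, 69, 375] [[137, 131], [112, 199], [118, 195]]
(array([ 557.96169781, -237.06593959,   16.50217808]), np.float64(2.4272779347396156))
(array([ 448.0809929 , -225.30791086,   20.31324612]), np.float64(2.7174424473866026))
(array([617.45521528, 169.06516371, 239.48688979]), np.float64(41.63665730966485))
(array([696.29126039,  67.34785633, 186.46078639]), np.float64(80.99567067435001))
(array([ 498.99873194, -285.73370498,   58.3655997 ]), np.float64(5.812869712279167))
[[ 733.57052694 -284.16382028   40.        ]
 [ 740.9151081  -122.83600592   40.        ]
 [ 626.57425982 -438.445563     40.        ]
 [ 533.33262799 -133.62794889   40.        ]]
```

```bash
cat >> h.py <<'E'
def go(x,y,z,yawdeg):
    s=env.state(); p=s["eef_pos"]; yw=s["tcp_rot"][2]; d=np.array([x,y,z])-p
    ex=np.array([np.cos(yw),np.sin(yw),0]); ey=np.array([np.sin(yw),-np.cos(yw),0])
    t=np.degrees(yw)-yawdeg; t=(t+180)%360-180
    print("at",p.round(1),round(np.degrees(yw),1),"t",round(s["t"],2),"-> shift",(d@ex).round(1),(d@ey).round(1),(-d[2]).round(1),"turn",round(t,1))
def r1(cal,uv,f=False):
    o,d=ray(cal,uv,f); return o,d[0]
E
python3 - <<'E'
from h import *
cs,ct=[env.get_calibration(n) for n in("scene","top")]
for a,b in [((390,151),(133,118)),((333,103),(106,200)),((273,145),(190,220))]: print(tri([r1(cs,a),r1(ct,b)]))
go(560,150,330,130)
E
```

```text
(array([721.18350351, 272.9971141 ,  37.43771213]), np.float64(0.404261318111519))
(array([499.80657032, 329.92857429,  33.83203615]), np.float64(4.353133047169763))
(array([453.62219994, 110.62374675,   9.66561144]), np.float64(2.010502272266406))
at [211.1 588.  214.1] 160.2 t 0.1 -> shift -476.4 -294.3 -115.9 turn 30.2
```

step_arm(
  plan=[
    [[-34,-21,-15,6,1],[-68,-42,-30,12,1],[-102,-63,-45,18,1],[-136,-84,-60,24,1],[-170,-105,-75,30,1],[-204,-126,-90,30,1],[-238,-147,-100,30,1],[-272,-168,-116,30,1]],
  ],
)

```text
t: 0.77
eef_pos: [407.0, 341.3, 328.2]
tcp_rot: [-3.141, -0.0, 2.273]
ft_force: [0.8, 0.7, 0.9]
opening: 1.002
grip_force: 0.0
```

```bash
python3 -c "
from h import *
go(560,150,330,130)"
```

```text
at [407.  341.3 328.2] 130.2 t 0.77 -> shift -244.9 -6.8 -1.8 turn 0.2
```

step_arm(
  plan=[
    [[-40,-1,0,0,1],[-80,-2,0,0,1],[-120,-3,0,0,1],[-160,-4,0,0,1],[-200,-5,0,0,1],[-235,-6,0,0,1],[-235,-6,0,0,1],[-235,-6,0,0,1]],
  ],
)

```text
t: 1.43
eef_pos: [554.3, 158.5, 327.4]
tcp_rot: [-3.141, -0.001, 2.27]
ft_force: [1.0, 0.7, -0.5]
opening: 0.997
grip_force: 0.0
```

```bash
python3 - <<'E'
from h import *
import pickle
c=env.get_calibration("wrist"); im=env.read_camera("wrist"); cv2.imwrite("pics/w1.png",im); pickle.dump(c,open("w1.pkl","wb"))
print(c["K"].round(1).tolist(),(-c["extrinsics"][:3,:3].T@c["extrinsics"][:3,3]).round(1)); go(480,-290,300,130)
E
```

```text
[[297.3, 0.0, 256.1], [0.0, 297.3, 191.1], [0.0, 0.0, 1.0]] [510.7 210.7 498.8]
at [553.6 159.6 327.6] 130.2 t 1.48 -> shift -296.1 -346.3 27.6 turn 0.2
```

View pics/w1.png

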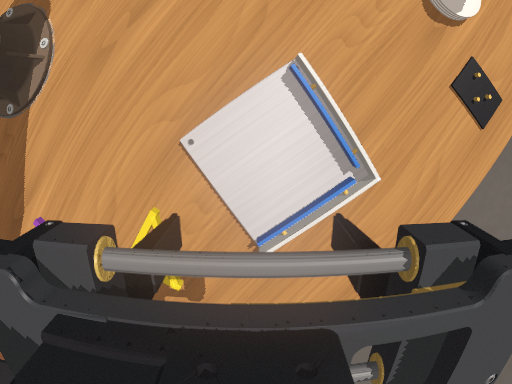

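The wrist view shows the deck from above: one strip runs from (295,63) to (357,166), the other from (258,243) to (355,180). The corner is near (375,180).

```bash
cat >> h.py <<'E'
def strips(im,cal,fish,z,q=0.0):
    m=mask(im,"blue"); k,l,s,_=cv2.connectedComponentsWithStats(m)
    I=[i for i in np.argsort(-s[1:,4])+1][:2]; L=[]
    for i in I:
        v,u=np.nonzero(l==i); P=plane(cal,np.c_[u,v],z,fish)[:,:2]
        c=P.mean(0); d=np.linalg.svd(P-c,full_matrices=False)[2][0]
        n=np.array([-d[1],d[0]]); 
        if n@(np.array([590,222])-c)>0:n=-n     # n outward from deck centre
        a=(P-c)@d; b=(P-c)@n; Q=[]
        for t in np.arange(a.min()+12,a.max()-12,4):
            w=(a>=t)&(a<t+4)
            if w.sum(): j=np.argmin(np.where(w,b,9e9)); Q.append(P[j])
        vx,vy,x0,y0=cv2.fitLine(np.float32(Q),cv2.DIST_HUBER,0,.01,.01)[:,0]
        dd=np.array([vx,vy]); dd=dd if abs(dd[0])<abs(dd[1]) or dd[0]>0 else -dd
        L.append((np.array([x0,y0]),dd,a.max()-a.min(),len(Q)))
    L.sort(key=lambda t:-abs(t[1][0]))    # first: along x (strip_y), second: along y (strip_x)
    (p,d,*_),(p2,d2,*_)=L; t=np.linalg.solve(np.c_[d,-d2],p2-p); d2=d2 if d2[1]>0 else -d2
    y1=np.degrees(np.arctan2(d[1],d[0])); y2=np.degrees(np.arctan2(d2[1],d2[0]))-90
    return (p+t[0]*d).round(1),round(y1,2),round(y2,2),[round(float(x[2])) for x in L]
E
python3 - <<'E'
from h import *
import pickle
c=pickle.load(open("w1.pkl","rb")); im=cv2.imread("pics/w1.png")
for z in(15,41): print(z,strips(im,c,True,z))
ct=env.get_calibration("top"); it=cv2.imread("pics/top0.png")
for z in(15,41): print("top",z,strips(it,ct,False,z))
E
```

```text
15 (array([706.6, 255.3], dtype=float32), np.float32(-15.25), np.float32(-14.61), [205, 204])
41 (array([694.9, 253.1], dtype=float32), np.float32(-15.27), np.float32(-14.09), [194, 193])
top 15 (array([701.5, 254.4], dtype=float32), np.float32(-14.81), np.float32(-14.84), [196, 199])
top 41 (array([693.1, 246.2], dtype=float32), np.float32(-14.8), np.float32(-14.96), [192, 194])
```

step_arm(
  plan=[
    [[-26,-31,0,0,1],[-52,-61,0,0,1],[-78,-92,0,0,1],[-104,-122,0,0,1],[-130,-153,0,0,1],[-156,-183,0,0,1],[-182,-214,0,0,1],[-208,-244,0,0,1]],
  ],
)

```text
t: 2.15
eef_pos: [501.0, -156.7, 328.5]
tcp_rot: [3.141, 0.0, 2.275]
ft_force: [1.2, 0.3, -0.3]
opening: 0.998
grip_force: 0.0
```

```bash
python3 -c "
from h import *
go(490,-290,300,130)"
```

```text
at [ 501.  -156.7  328.5] 130.4 t 2.15 -> shift -94.5 -94.7 28.5 turn 0.4
```

step_arm(
  plan=[
    [[-34,-18,5,0,1],[-68,-36,10,0,1],[-102,-54,15,0,1],[-136,-72,20,0,1],[-170,-92,25,0,1],[-187,-101,28,0,1],[-187,-101,28,0,1],[-187,-101,28,0,1]],
  ],
)

```text
t: 2.82
eef_pos: [545.7, -363.6, 299.4]
tcp_rot: [3.142, -0.002, 2.273]
ft_force: [0.1, 0.7, 0.9]
opening: 0.999
grip_force: 0.0
```

```bash
python3 - <<'E'
from h import *
import pickle
c=env.get_calibration("wrist"); im=env.read_camera("wrist"); cv2.imwrite("pics/w2.png",im); pickle.dump(c,open("w2.pkl","wb"))
go(495,-290,200,129)
E
```

```text
at [ 545.7 -362.9  300. ] 130.3 t 2.87 -> shift 88.4 8.4 100.0 turn 1.3
```

View pics/w2.png

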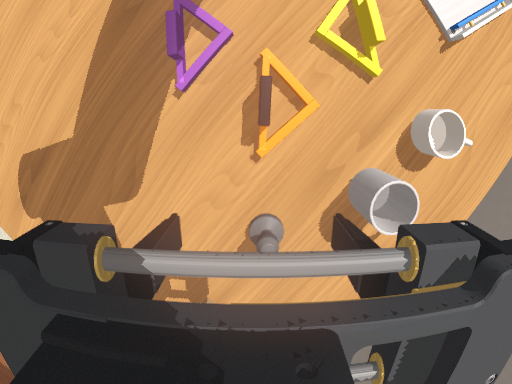

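The wrist view shows the orange square: heel near (318,103), tips near (267,50) and (260,156), grip top about (265,100). The tamper is at (266,232), the pitcher at (383,200).

```bash
cat >> h.py <<'E'
def square(im,cal,z=22,near=(285,100),fish=True):
    h=cv2.cvtColor(im,cv2.COLOR_BGR2HSV); m=cv2.inRange(h,(6,190,150),(23,255,255))
    k,l,s,cen=cv2.connectedComponentsWithStats(m)
    ok=[i for i in range(1,k) if s[i,4]>60 and np.linalg.norm(cen[i]-near)<75]
    M=np.isin(l,ok).astype(np.uint8); v,u=np.nonzero(M)
    cn=np.vstack(cv2.findContours(M,cv2.RETR_EXTERNAL,cv2.CHAIN_APPROX_NONE)[0])[:,0]
    W=plane(cal,cn,z,fish)[:,:2].astype(np.float32)
    T=cv2.minEnclosingTriangle(W.reshape(-1,1,2))[1][:,0]
    e=[np.linalg.norm(T[(i+1)%3]-T[(i+2)%3]) for i in range(3)]; i=int(np.argmax(e)); H=T[i]; L=[]
    for j in((i+1)%3,(i+2)%3):
        d=(T[j]-H)/np.linalg.norm(T[j]-H); n=np.array([-d[1],d[0]]); a=(W-H)@d; b=np.abs((W-H)@n)
        q=W[(b<3)&(a>12)&(a<105)]; f=cv2.fitLine(q,cv2.DIST_HUBER,0,.01,.01)[:,0]
        f[:2]*=np.sign(f[:2]@d); L.append(f)
    f,g=L
    if f[0]*g[1]-f[1]*g[0]<0: f,g=g,f          # f along -x, g along -y
    t=np.linalg.solve(np.c_[f[:2],-g[:2]],g[2:]-f[2:]); heel=f[2:]+t[0]*f[:2]
    y1=np.degrees(np.arctan2(-f[1],-f[0])); y2=np.degrees(np.arctan2(-g[1],-g[0]))-90
    y=np.radians((y1+y2)/2); R=np.array([[np.cos(y),-np.sin(y)],[np.sin(y),np.cos(y)]])
    return heel.round(1),(heel+R@[-60,-60]).round(1),y1.round(2),y2.round(2),np.round(e,1),len(ok)
E
python3 - <<'E'
from h import *
import pickle
c=pickle.load(open("w2.pkl","rb")); im=cv2.imread("pics/w2.png")
h=cv2.cvtColor(im,cv2.COLOR_BGR2HSV)
print([h[r,q].tolist() for r,q in((75,290),(125,290),(62,266),(100,240),(50,360))])
print(square(im,c))
print(plane(c,[(259,77),(271,77),(259,125),(271,125)],61,True).round(1))
E
```

```text
[[21, 174, 255], [20, 190, 255], [20, 173, 255], [15, 137, 227], [14, 146, 155]]
(array([ 557. , -247.2], dtype=float32), array([ 490.7, -300.2]), np.float32(-7.3), np.float32(-5.43), array([139.9, 162.8,  95.4], dtype=float32), 1)
[[ 468.6 -266.1   61. ]
 [ 480.9 -255.5   61. ]
 [ 511.6 -316.8   61. ]
 [ 524.1 -306.1   61. ]]
```

```bash
sed -i 's/(6,190,150),(23,255,255)/(17,155,150),(24,255,255)/' h.py; python3 - <<'E'
from h import *
import pickle
c=pickle.load(open("w2.pkl","rb")); im=cv2.imread("pics/w2.png")
print(square(im,c))
# grip top: dark pixels
h=cv2.cvtColor(im,cv2.COLOR_BGR2HSV); m=(h[...,2]<130).astype(np.uint8); m[:60]=0;m[150:]=0;m[:,:245]=0;m[:,285:]=0
r=cv2.minAreaRect(np.argwhere(m)[:,::-1].astype(np.float32)); b=cv2.boxPoints(r); P=plane(c,b,61,True); print(r,P.mean(0),[np.linalg.norm(P[i]-P[i-1]).round(1) for i in range(4)])
E
```

```text
(array([ 561.5, -234.1], dtype=float32), array([ 494.3, -285.9]), np.float32(-7.35), np.float32(-7.36), array([186.5, 133.1, 130.3], dtype=float32), 1)
((264.5868225097656, 100.0037841796875), (11.076491355895996, 48.4325065612793), 2.4895527362823486) [ 494.96871968 -285.43635346   61.        ] [np.float64(15.2), np.float64(67.2), np.float64(15.1), np.float64(67.2)]
```

step_arm(
  plan=[
    [[20,2,35,2.6,0],[40,4,70,2.6,0],[55,5,100,2.6,0],[55,5,100,2.6,0],[55,5,100,2.6,0]],
  ],
)

```text
t: 3.28
eef_pos: [514.0, -317.4, 200.8]
tcp_rot: [-3.142, -0.001, 2.23]
ft_force: [1.0, -0.2, 0.0]
opening: 0.706
grip_force: 0.0
```

```bash
python3 - <<'E'
from h import *
import pickle
c=env.get_calibration("wrist"); im=env.read_camera("wrist"); cv2.imwrite("pics/w3.png",im); pickle.dump(c,open("w3.pkl","wb"))
c2=pickle.load(open("w2.pkl","rb"))
K=c["K"]; E=c["extrinsics"]
def proj(p):
    q=E[:3,:3]@p+E[:3,3]; a=np.arctan2(np.hypot(q[0],q[1]),-q[2]); n=np.array([q[0],-q[1]])/np.hypot(q[0],q[1])*a
    return K[:2,:2]@n+K[:2,2]
print(proj(np.array([521,-265,22.])),proj(np.array([494.7,-285.7,61.])))
near=proj(np.array([521,-265,22.]))
for z in(12,22,32): print(z,square(im,c,z,near)[:4], square(cv2.imread("pics/w2.png"),c2,z)[:2])
go(494.7,-285.7,60,127.65)
E
```

```text
[287.72435802 143.74679292] [259.8424377  147.03176471]
12 (array([ 564.1, -232.8], dtype=float32), array([ 497.3, -285.1]), np.float32(-6.87), np.float32(-7.01)) (array([ 562.9, -232.4], dtype=float32), array([ 495.7, -284.2]))
22 (array([ 561.8, -233.7], dtype=float32), array([ 494.9, -285.9]), np.float32(-6.85), np.float32(-7.18)) (array([ 561.5, -234.1], dtype=float32), array([ 494.3, -285.9]))
32 (array([ 559.3, -234.5], dtype=float32), array([ 492.4, -286.7]), np.float32(-6.82), np.float32(-7.31)) (array([ 560.2, -235.7], dtype=float32), array([ 493. , -287.6]))
at [ 514.9 -318.7  202. ] 127.7 t 3.33 -> shift 38.4 4.2 142.0 turn 0.1
```

View pics/w3.png

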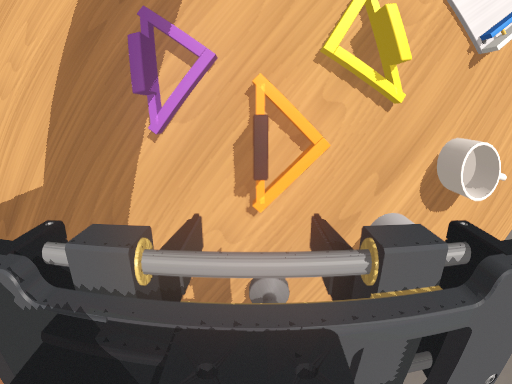

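The orange square's grip top is at (260,147), matching the projection, and the two views agree at a height of 22 mm.

step_arm(
  plan=[
    [[20,2,30,0,0],[38.4,4.2,55,0,0],[38.4,4.2,90,0,0],[38.4,4.2,120,0,0],[38.4,4.2,145,0,0],[38.4,4.2,160,0,0],[38.4,4.2,172,0,0],[38.4,4.2,174,0,0]],
  ],
)

```text
t: 4.0
eef_pos: [494.5, -286.7, 25.7]
tcp_rot: [3.141, 0.0, 2.228]
ft_force: [-0.4, 0.1, 0.9]
opening: 0.499
grip_force: 0.0
```

```bash
python3 -c "
from h import *
go(494.7,-285.8,26,127.8)"
```

```text
at [ 494.5 -286.7   25.7] 127.7 t 4.0 -> shift 0.6 0.7 -0.3 turn -0.1
```

step_arm(
  plan=[
    [[0.5,0.5,0,0,-1],[0.5,0.5,0,0,-1],[0.5,0.5,0,0,-1],[0.5,0.5,0,0,-1],[0.5,0.5,0,0,-1],[0.5,0.5,0,0,-1],[0.5,0.5,0,0,-1],[0.5,0.5,0,0,-1]],
  ],
)

```text
t: 4.67
eef_pos: [494.1, -285.7, 26.8]
tcp_rot: [3.141, 0.001, 2.228]
ft_force: [-0.3, 1.2, 7.1]
opening: 0.166
grip_force: 30.0
```

step_arm(
  plan=[
    [[0,0,-5,0,-1],[0,0,-20,0,-1],[0,0,-50,0,-1],[0,0,-90,0,-1],[0,0,-130,0,-1],[0,0,-165,0,-1],[0,0,-175,0,-1],[0,0,-175,0,-1]],
  ],
)

```text
t: 5.33
eef_pos: [494.2, -285.9, 203.5]
tcp_rot: [3.14, 0.004, 2.228]
ft_force: [-0.7, -0.4, -4.6]
opening: 0.167
grip_force: 30.0
```

```bash
python3 - <<'E'
import cv2
im=cv2.imread("pics/w1.png")[50:255,240:390]
cv2.imwrite("pics/w1c.png",cv2.resize(im[100:160,0:150] if 0 else im[90:150,60:145],None,fx=8,fy=8,interpolation=0))
E
```

```text
(no output)
```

View pics/w1c.png

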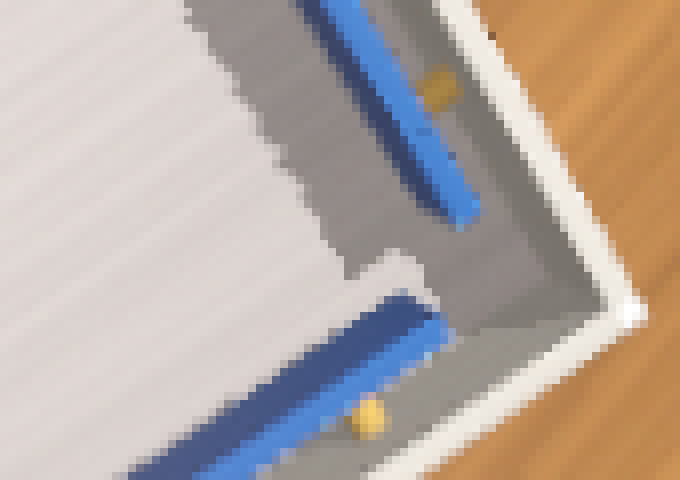

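The crop shows bright top faces and dark inner faces of the strips, so the border between them is the inner top edge (z 41).

```bash
python3 - <<'E'
from h import *
import h,pickle
c=pickle.load(open("w1.pkl","rb")); im=cv2.imread("pics/w1.png"); o=h.mask
for v in (140,160,180):
    h.mask=lambda a,n: cv2.inRange(cv2.cvtColor(a,cv2.COLOR_BGR2HSV),(100,120,v),(125,255,255))
    print(v,[(z,strips(im,c,True,z)) for z in(31,41,51)])
h.mask=lambda a,n: cv2.inRange(cv2.cvtColor(a,cv2.COLOR_BGR2HSV),(100,90,50),(125,255,255))
print([(z,strips(im,c,True,z)) for z in(12,15)])
E
```

```text
140 [(31, (array([700.3, 254.3], dtype=float32), np.float32(-15.04), np.float32(-14.6), [198, 198])), (41, (array([696.2, 253.7], dtype=float32), np.float32(-14.96), np.float32(-14.54), [194, 193])), (51, (array([692.3, 252.6], dtype=float32), np.float32(-14.95), np.float32(-14.62), [189, 189]))]
160 [(31, (array([701. , 254.9], dtype=float32), np.float32(-14.85), np.float32(-14.8), [198, 198])), (41, (array([696.9, 253.8], dtype=float32), np.float32(-14.89), np.float32(-14.79), [194, 193])), (51, (array([692.9, 252.9], dtype=float32), np.float32(-14.87), np.float32(-14.83), [189, 189]))]
180 [(31, (array([701.8, 254.9], dtype=float32), np.float32(-14.92), np.float32(-14.98), [198, 198])), (41, (array([697.8, 254. ], dtype=float32), np.float32(-14.91), np.float32(-15.0), [194, 193])), (51, (array([693.6, 253.2], dtype=float32), np.float32(-14.85), np.float32(-14.97), [189, 189]))]
[(12, (array([700. , 253.7], dtype=float32), np.float32(-16.38), np.float32(-14.48), [206, 207])), (15, (array([698.9, 253.5], dtype=float32), np.float32(-16.35), np.float32(-14.51), [205, 206]))]
```

```bash
python3 -c "
from h import *
go(605.3,200.5,160,120.15)"
```

```text
at [ 494.2 -285.9  203.5] 127.6 t 5.33 -> shift 317.3 385.0 43.5 turn 7.5
```

step_arm(
  plan=[
    [[12,14,0,1,-1],[32,39,0,2,-1],[56,68,0,3,-1],[80,97,0,4,-1],[104,126,0,5,-1],[128,155,0,6,-1],[152,184,0,7,-1],[176,213,0,7.5,-1]],
  ],
)

```text
t: 6.0
eef_pos: [553.9, -14.1, 198.4]
tcp_rot: [-3.138, -0.003, 2.096]
ft_force: [0.8, -0.5, -4.3]
opening: 0.166
grip_force: 30.0
```

```bash
python3 -c "
from h import *
go(605.3,200.5,160,120.15)"
```

```text
at [553.9 -14.1 198.4] 120.1 t 6.0 -> shift 159.9 152.1 38.4 turn -0.1
```

step_arm(
  plan=[
    [[25,24,0,0,-1],[50,48,0,0,-1],[75,71,0,0,-1],[100,95,5,0,-1],[125,119,15,0,-1],[145,138,28,0,-1],[157,149,38,0,-1],[160,152,38,0,-1]],
  ],
)

```text
t: 6.67
eef_pos: [604.3, 200.6, 158.2]
tcp_rot: [-3.135, -0.002, 2.099]
ft_force: [-1.4, 0.2, -4.2]
opening: 0.167
grip_force: 30.0
```

step_arm(
  plan=[
    [[0,0,0,0,-1],[0,0,0,0,-1]],
  ],
)

```text
t: 6.83
eef_pos: [605.6, 197.7, 162.3]
tcp_rot: [-3.14, -0.0, 2.097]
ft_force: [0.7, -0.5, -4.7]
opening: 0.165
grip_force: 30.0
```

```bash
python3 - <<'E'
from h import *
import h,pickle
go(605.3,200.5,45,120.15)
c=env.get_calibration("wrist"); im=env.read_camera("wrist"); cv2.imwrite("pics/w4.png",im); pickle.dump(c,open("w4.pkl","wb"))
E
```

```text
at [605.6 197.7 162.3] 120.1 t 6.83 -> shift 2.6 1.1 117.3 turn -0.0
```

View pics/w4.png

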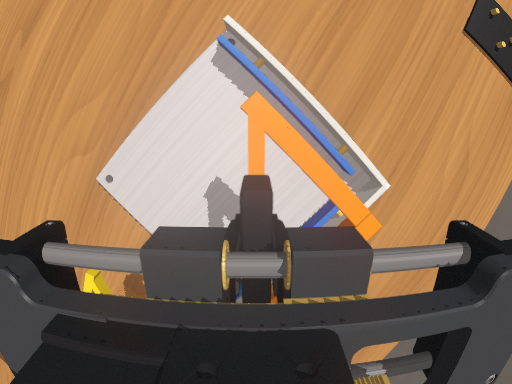

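The view shows the held orange leg, tip near (250,100) to heel near (375,230), running parallel to the strip from (222,40) to (352,172). The corner is near (385,185).

```bash
python3 - <<'E'
from h import *
import pickle
c=pickle.load(open("w4.pkl","rb")); im=cv2.imread("pics/w4.png"); hs=cv2.cvtColor(im,cv2.COLOR_BGR2HSV)
y=np.radians(-14.85); ey=np.array([-np.sin(y),np.cos(y)]); ex=np.array([np.cos(y),np.sin(y)])
def edge(m,z,sgn,cut=10):   # extreme edge along sgn*ey
    k,l,s,_=cv2.connectedComponentsWithStats(m); i=1+np.argmax(s[1:,4]); v,u=np.nonzero(l==i)
    P=plane(c,np.c_[u,v],z,True)[:,:2]; a=P@ex; b=P@ey*sgn; Q=[]
    for t in np.arange(a.min()+cut,a.max()-cut,2):
        w=(a>=t)&(a<t+2)
        if w.sum(): Q.append(P[np.argmax(np.where(w,b,-9e9))])
    f=cv2.fitLine(np.float32(Q),cv2.DIST_HUBER,0,.01,.01)[:,0]; f[:2]*=np.sign(f[0])
    return np.degrees(np.arctan2(f[1],f[0])),f[2:],a.max()-a.min()
mo=cv2.inRange(hs,(12,170,150),(24,255,255)); mo[240:]=0; mo[:,:268]=0
ms=cv2.inRange(hs,(100,120,160),(125,255,255)); ms[180:]=0
an,p,L=edge(mo,158,1,12); print("leg",an,L,"outer face from TCP along y:",(p-[605.5,198.2])@ey)
g=np.array([605.5,198.2])
for z in (31,41):
    an,p,L=edge(ms,z,-1); q=np.array([697,253.8]); print("strip_y",z,an,L,"line vs corner est",(p-q)@np.array([-np.sin(np.radians(an)),np.cos(np.radians(an))]))
E
```

```text
leg -14.805781 109.70205847934409 outer face from TCP along y: 58.91500746799118
strip_y 31 -14.90485 200.11805228993785 line vs corner est 1.2276205713787824
strip_y 41 -14.916663 193.50719371185738 line vs corner est 0.1843062104980966
```

step_arm(
  plan=[
    [[1,0,25,0,-1],[1,0,50,0,-1],[1,0,75,0,-1],[1,0,95,0,-1],[1,0,105,0,-1],[1,0,110,0,-1],[1,0,110,0,-1],[1,0,110,0,-1]],
  ],
)

```text
t: 7.55
eef_pos: [606.1, 199.2, 54.3]
tcp_rot: [3.14, 0.0, 2.096]
ft_force: [-0.0, 0.5, -3.6]
opening: 0.164
grip_force: 30.0
```

step_arm(
  plan=[
    [[0,0,2,0,-1],[0,0,4,0,-1],[0,0,6,0,-1],[0,0,6,0,-1],[0,0,6,0,-1]],
  ],
)

```text
t: 7.97
eef_pos: [605.5, 199.6, 47.2]
tcp_rot: [3.142, -0.0, 2.097]
ft_force: [-0.1, -0.4, -4.5]
opening: 0.164
grip_force: 30.0
```

step_arm(
  plan=[
    [[0,0,0,0,-1],[0,0,0,0,-1]],
  ],
)

```text
t: 8.13
eef_pos: [605.5, 199.6, 47.2]
tcp_rot: [3.141, -0.0, 2.097]
ft_force: [0.2, -0.2, -4.2]
opening: 0.166
grip_force: 30.0
```

step_arm(
  plan=[
    [[0,0,0,0,-1]],
  ],
)

```text
t: 8.22
eef_pos: [605.5, 199.6, 47.2]
tcp_rot: [3.141, -0.0, 2.097]
ft_force: [0.1, -1.4, -4.9]
opening: 0.165
grip_force: 30.0
```

step_arm(
  plan=[
    [[0,0,2,0,-1],[0,0,4,0,-1],[0,0,6,0,-1],[0.3,5,6,0,-1],[0.6,10,6,0,-1],[0.9,14,6,0,-1],[0.9,17,6,0,-1],[0.9,18,6,0,-1]],
  ],
)

```text
t: 8.88
eef_pos: [621.2, 209.7, 41.1]
tcp_rot: [3.141, 0.0, 2.097]
ft_force: [0.1, -0.2, -4.1]
opening: 0.167
grip_force: 30.0
```

step_arm(
  plan=[
    [[0,0,0,0,-1],[0,0,0,0,-1],[0,0,0,0,-1]],
  ],
)

```text
t: 9.13
eef_pos: [620.5, 209.3, 41.1]
tcp_rot: [-3.141, -0.0, 2.097]
ft_force: [0.1, 0.2, -4.6]
opening: 0.167
grip_force: 30.0
```

step_arm(
  plan=[
    [[0,1,0,0,-1],[0,2,0,0,-1],[0,3,0,0,-1],[0,4,0,0,-1],[0,4,0,0,-1],[0,4,0,0,-1]],
  ],
)

```text
t: 9.63
eef_pos: [623.9, 211.3, 41.0]
tcp_rot: [-3.141, -0.0, 2.097]
ft_force: [-2.0, 0.2, -4.2]
opening: 0.167
grip_force: 30.0
```

step_arm(
  plan=[
    [[0,0.7,0,0,-1],[0,1.4,0,0,-1],[0,1.4,0,0,-1]],
  ],
)

```text
t: 9.88
eef_pos: [624.9, 211.9, 41.0]
tcp_rot: [-3.14, -0.0, 2.097]
ft_force: [-3.4, -2.3, -4.0]
opening: 0.168
grip_force: 30.0
```

```bash
cat > f.py <<'E'
from h import *
c,s=np.cos(np.radians(-14.85)),np.sin(np.radians(-14.85)); F=[];P=[];M=[]
for i in range(14):
    im=env.read_camera("wrist"); t=env.state(); F.append(t["ft_force"]);P.append(t["eef_pos"]);M.append(t["moment"])
F=np.mean(F,0);P=np.mean(P,0);d=P-[697,253.8,12]
print("F deck",(c*F[0]+s*F[1]).round(2),(-s*F[0]+c*F[1]).round(2),F[2].round(2),"M",np.mean(M,0).round(3),"pos deck",(c*d[0]+s*d[1]).round(1),(-s*d[0]+c*d[1]).round(1),P[2].round(1),"t",t["t"])
cv2.imwrite("pics/w5.png",im)
E
python3 f.py
```

```text
F deck -3.32 -3.11 -5.01 M [-0.546  0.967 -0.199] pos deck -58.8 -58.9 41.0 t 10.5833
```

step_arm(
  plan=[
    [[0,0.5,0.5,0,-1],[0,1,1,0,-1],[0,1.4,1.5,0,-1],[0,1.4,1.5,0,-1],[0,1.4,1.5,0,-1]],
  ],
)

```text
t: 11.0
eef_pos: [626.5, 212.7, 39.9]
tcp_rot: [3.141, 0.0, 2.097]
ft_force: [-5.3, -3.4, -3.2]
opening: 0.17
grip_force: 30.0
```

```bash
python3 f.py
```

```text
F deck -4.28 -3.61 -2.96 M [-0.661  1.053 -0.212] pos deck -57.6 -57.7 39.9 t 11.7
```

View pics/w5.png

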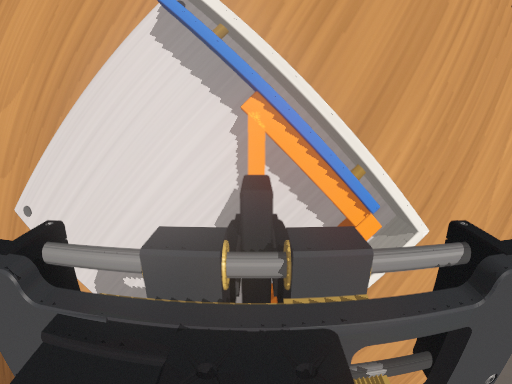

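The leg lies along the strip, tip near (250,103) to heel near (372,228), with no visible wedge gap.

```bash
python3 - <<'E'
from h import *
c=env.get_calibration("wrist"); im=cv2.imread("pics/w5.png"); hs=cv2.cvtColor(im,cv2.COLOR_BGR2HSV)
y=np.radians(-14.85); ey=np.array([-np.sin(y),np.cos(y)]); ex=np.array([np.cos(y),np.sin(y)])
mo=cv2.inRange(hs,(8,150,90),(24,255,255)); mo[225:]=0; mo[:,:275]=0
ms=cv2.inRange(hs,(100,120,50),(125,255,255))
def ed(m,z,sgn):
    k,l,s,_=cv2.connectedComponentsWithStats(m); i=1+np.argmax(s[1:,4]); v,u=np.nonzero(l==i)
    P=plane(c,np.c_[u,v],z,True)[:,:2]; a=P@ex; b=P@ey*sgn
    Q=[P[np.argmax(np.where((a>=t)&(a<t+2),b,-9e9))] for t in np.arange(a.min()+10,a.max()-15,2)]
    f=cv2.fitLine(np.float32(Q),cv2.DIST_HUBER,0,.01,.01)[:,0]; return np.degrees(np.arctan(f[1]/f[0])),a.max()-a.min()
print("leg outer",ed(mo,35,1),"leg inner",ed(mo,35,-1),"strip outer top",ed(ms,41,1))
E
```

```text
leg outer (np.float32(-14.947373), np.float64(101.43212024160624)) leg inner (np.float32(-14.854732), np.float64(101.43212024160624)) strip outer top (np.float32(-14.913011), np.float64(187.81288124920354))
```

Everything is square to within 0.1 degrees, the pushes are about 3 to 3.6 mm, and the square touches the deck lightly, so I'm handing in.

```bash
python3 -c "
from cell import env
print(env.job_done())"
```

```text
the job is handed in; nothing more can be done
None
```

I handed the job in at about 11.7 s with the orange square still gripped and held in the deck's corner; the verdict wasn't shown. By wrist force the strips are pushed back about 3.6 mm and 3.0 mm, and the square is down at the deck and in line with it to about 0.1°.

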